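# Check a bearing cap on the sloping dial gauge

## Robot

A 6-joint arm with a two-finger parallel gripper is mounted at the origin on the work surface. World frame = base frame: x ahead of the robot, y to its left, z up, the work surface at z = 0. Lengths are in m, angles in degrees, forces in N, time in s.
With the tool pointing down it reaches from about 0.25 to 0.725 m from the base axis. Payload 9.7 kg.
Tool frame: the origin (TCP) lies between the finger pads; the fingertips stand 19 mm ahead of it and the grasp point (between the pads) is the TCP; z points along the fingers, y is the line along which they close (so a half turn about z gives the same grasp; the last joint's range is limited). The gripper opens to 85 mm and grips with 20 to 120 N. Pads are 22 mm wide; open, the fingers measure 114 mm over their backs; the gripper's body (76 mm by 85 mm) begins 54 mm behind the grasp point. The pads swing forward as they close: fully open they stand 13 mm farther back than shut.
Start: joints at [-74.943, 4.979, 10.078, 95.1, 0, 90], TCP at [0.143, -0.531, 0.212] pointing down, gripper open.
Joint ranges: [-179.16, 179.16], [-48.56, 103.87], [-65.8, 70.77], [-126.05, 130.52], [-82.76, 87.17], [-180, 180]. Speed limits (degrees/s): [127.2, 127.2, 147.25, 180, 180, 180].

## Interface

Orientations are given as [roll, pitch, yaw] about the fixed x, y, z axes, in that order (R = Rz(yaw) Ry(pitch) Rx(roll)).
In Python, from workcell import bot gives the robot as it stands. The module is installed in compiled form; this text tells all that it offers.
- The arm moves only by the shell command python3 -m crank 'ROWS' [OPENING] [FORCE]. ROWS is JSON, a list that holds one entry, the list of rows, each a list of 6 numbers: the shift along the world's x, y, z as a fraction of full scale, then the turn, a rotation vector about the world's x, y, z as a fraction of full scale. In form: [[[x, y, z, wx, wy, wz], ...]]. A call has 1 to 20 rows; each row shifts and turns the commanded pose from where the row before left it; what a row does not reach is not made up. Full scale, the value 1, is 20 mm for a shift and 0.12 rad for a turn. A row lasts 1/12 s, in which the tool goes at most 41.7 mm and 7.16 degrees, less where a joint would pass 70% of its speed; a pose out of reach is approached as far as the arm can. A call with a number of a shift or a turn outside -1 to 1 is refused whole. A call with a gripper value outside its range is refused whole. OPENING is the opening, from 0 (shut) to 1 (fully open), set as the call begins (- or left out, the last holds). The fingers move at their own pace and stop on an object; FORCE is the grip in N (left out, the last holds). Time passes only in rows, so rows that do not move let the fingers close. It gives the time, the measured TCP pose, the force, the opening and the grip force at its end, in the units of the state.
- bot.get_obs(): the state, without advancing time (a new reading comes with each control period).
- bot.camera(name): name is "scene" or "top" or "wrist"; returns the picture (400x640x3 uint8, red, green, blue); there is no depth.
- bot.camera_model(name): a dict with "vertical_fov" (degrees; the focal length in pixels is half the picture's height over the tangent of half this angle, whatever the lens; pixels are square), "cx", "cy" (the principal point, pixels), "k1" (the pictures are not rectified: a ray, as slopes to the right and down, at radius r is drawn at 1 + k1 r^2 times it, then the intrinsics apply), "R" (3x3) and "t" (3): a world point X has camera coordinates R X + t. Camera axes: x right, y down, z forward; pixel columns grow to the right and rows downward; lengths in m; the calibration is good to about 2 mm. A picture is of the moment at which its call begins: read the wrist's pose just before it. camera_model takes no time and is no camera call; for the wrist camera it gives the pose at the moment of the call.
- bot.job_done(): hands the job in; it is judged then, once.
The state is a dict: "time": time; "q": joint angles; "qd": joint speeds; "joint_efforts": joint torques, N m; "ee_pos": TCP position; "tcp_rot": TCP orientation; "wrist_force": force on the tool from outside, world axes, zero at the start; "torque": the same for the moment, N m; "opening": finger opening in m; "grasp_force": force on a finger pad.
Only numpy, scipy, OpenCV 4.12 (cv2) and the standard library are available. Lean on these libraries where they do the work, as an engineer would, in place of code of your own. Each camera call takes 0.05 s, during which the arm holds its last target. There are 200 camera calls.

## Task

Check the loose aluminium bearing cap on the bench gauge: lay it on its side on the sloping bed with its two feet towards the stop, slide it up until both feet sit flush and centred against the stop and the sprung plunger is pushed back by the saddle, and keep it pressed steady there for at least two seconds so the dial can settle. Then lay the cap flat in the shallow steel tray (set it down, do not drop it) and let go. Keep off the dial and leave the other things on the bench where they are.

Things in the scene. Friction and masses are not known exactly. Their poses are not given: they have to be found in the camera images.
- cap: Loose aluminium bearing cap, an arch-shaped block lying on its side: 56 mm long (y), x from -16 (crown) to +18 mm (feet), 24 mm thick (z, up), 0.2 kg. Origin: centre of its underside. +x is the way the two feet (at y = 15 to 28 mm either side) and the half-round saddle between them (radius 15 mm) look. Grip its flat ends at y = +-28 mm (x from -6 to +18 mm)
- cap_face (a point): The point midway between the cap's two feet, in the plane of the feet and at half thickness: (18, 0, 12) mm in the cap's frame
- cap_mid (a point): Point inside the cap at half thickness, 12 mm above its underside: (0, 0, 12) mm in the cap's frame
- gauge: Fixed grey bench gauge, base 225 x 110 mm, with a flat steel bed 100 mm wide that rises at 30 degrees towards the robot's left (partly back towards the robot), to a stop. Origin: on the bench under the middle of the base; x is uphill seen from above. The bed's low end, 127 mm downhill of the stop, has a lip 10 mm high
- stop: The gauge's fixed stop: two posts 30 mm high, at y = 13 to 23 mm either side, the plunger between them. Origin: middle of the posts' front face, on the bed. x points straight up the slope, y along the stop face, z square to the bed; x = 0 is the stop face, z = 0 the bed surface. The cap is home with its feet on this face: axes parallel to these, cap origin at (-18, 0, 0) mm
- dial: The gauge's round dial, 62 mm across, 24 mm thick, on a post behind the stop; origin and axes as for the stop. Its face is at x = 51 mm, centre at z = 85 mm (54 to 116 mm above the bed): a gripper pointing straight down at the stop would run into it, one square to the bed clears it. Delicate: do not touch
- plunger_tip (a point): Tip of the sprung plunger, a steel pin of 8 mm diameter with a round end, 12 mm above the bed; at rest it stands 22 mm out of the stop face towards the bed's low end
- plunger (a joint): How far the plunger is pushed in, in m: 0 at rest, about 0.007 when the cap is home (the spring then pushes back with about 6 N), 0.012 at most
- tray: Fixed shallow square steel tray, 170 x 170 mm outside, walls 4 mm thick and 26 mm high, floor 4 mm thick, empty. Origin: centre of its underside
- bowl: Orange plastic bowl, 120 mm across, 55 mm high; bystander, origin at its underside
- wrench: Steel wrench 180 mm long lying on the bench; bystander
- socket: Deep steel socket standing on end, 28 mm across, 45 mm high; bystander, origin at its underside
- jar: Pale see-through jar with a black lid, 60 mm across, 90 mm high; bystander, origin at its underside
Mind the look-alikes: they are no part of the job. Several things have the shape of the gauge; the one meant has the colours described above.

How it is judged:
By the outcome, as a careful person would: the job done as asked, in the order asked, and still so for the second after the job is handed in, with the robot touching nothing.
It also fails if it takes over 72 s, if anything falls off the work surface, if the arm or the gripper's body presses on something with over 40 N, if the wrist force passes 120 N, or if a joint passes its speed limit or range.

## Working session

There is one attempt and no reset: what is moved stays moved. The work goes in short steps, Python scripts to look and compute and a shell command to move; the robot and the scene stay as the last step left them, time stands still between calls to the robot, and variables do not carry over. Pictures are saved under pics/ and viewed, at most 10 in all, crops included, and the job is handed in when it is done.

```bash
mkdir -p pics; python3 - <<'E'
from workcell import bot
import cv2,numpy as np
print(bot.get_obs())
for n in("scene","top"):
    im=bot.camera(n);cv2.imwrite(f"pics/{n}0.png",im[:,:,::-1])
    m=bot.camera_model(n);print(n,m)
E
```

```text
{'time': 0.0, 'q': array([-7.49434641e+01,  5.01173913e+00,  1.00332430e+01,  9.50990088e+01,
       -1.12276346e-03,  9.00003984e+01]), 'qd': array([ 0.05044942, -0.0168374 , -0.00251331,  0.01273876, -0.12065668,
        0.09873354]), 'joint_efforts': array([-1.51106519e-04, -5.20386744e+01,  4.64803433e+01,  1.64673262e-02,
        1.32643318e-04,  2.91869419e-06]), 'ee_pos': array([ 0.14280181, -0.53087078,  0.21116611]), 'tcp_rot': array([-1.79922495e+02,  1.12330132e-03,  1.50561391e+01]), 'wrist_force': array([ 0.08549323, -0.2352596 ,  0.71471651]), 'torque': array([ 0.03240989, -0.01794631,  0.02764024]), 'grasp_force': 0.0, 'opening': 0.08515640087648589}
scene {'vertical_fov': 46.667939523309116, 'cx': 325.428308595362, 'cy': 195.18901527715218, 'k1': 0.04705361076674741, 'R': array([[-0.64912966,  0.7606208 , -0.00931058],
       [ 0.55447092,  0.46474674, -0.69034228],
       [-0.52076163, -0.4532841 , -0.72342301]]), 't': array([ 0.31338726, -0.20534757,  1.56773592])}
top {'vertical_fov': 57.826588360418505, 'cx': 324.0145023503652, 'cy': 202.0351321820766, 'k1': -0.0003371507622038987, 'R': array([[ 0.0289227 , -0.99957937, -0.00213765],
       [-0.97777327, -0.02784734, -0.20780749],
       [ 0.20766056,  0.00810049, -0.97816741]]), 't': array([-0.03182363,  0.49266624,  1.08251407])}
```

View pics/scene0.png

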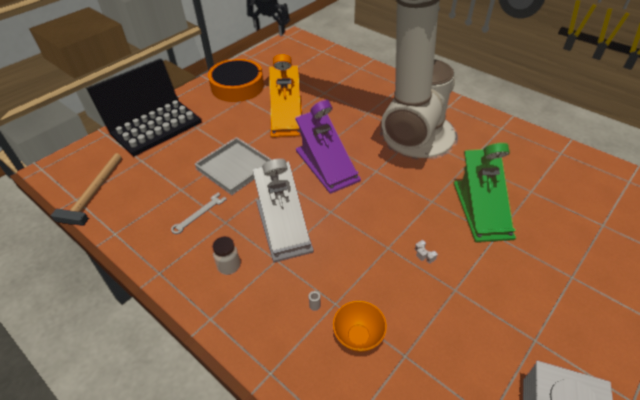

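View pics/top0.png

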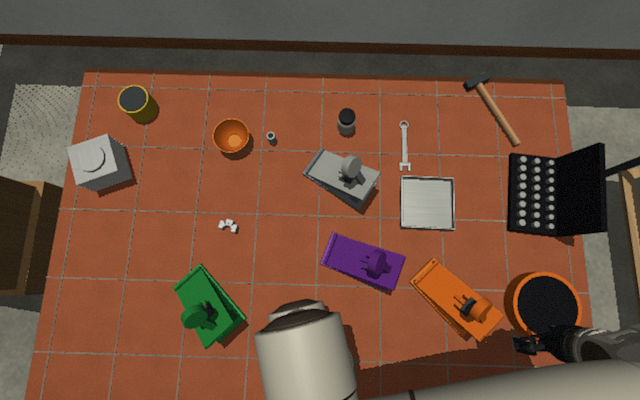

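The scene view shows the grey gauge at about (283,210), the cap at (426,252) and the tray at (232,165). In the top view they are at about (342,178), (228,227) and (427,203). Next I'll zoom in on the gauge and cap in both views.

```bash
python3 - <<'E'
import cv2,numpy as np
t=cv2.imread("pics/top0.png");s=cv2.imread("pics/scene0.png")
def c(i,x,y,w,h,W,H):
    r=cv2.resize(i[y:y+h,x:x+w],(W,H),interpolation=cv2.INTER_CUBIC)
    return r
a=np.hstack([c(t,295,140,100,75,400,300),c(t,205,205,48,36,400,300)])
b=np.hstack([c(s,235,150,100,112,400,300),c(s,402,234,48,36,400,300)])
cv2.imwrite("pics/z1.png",np.vstack([a,b]))
E
```

```text
(no output)
```

View pics/z1.png

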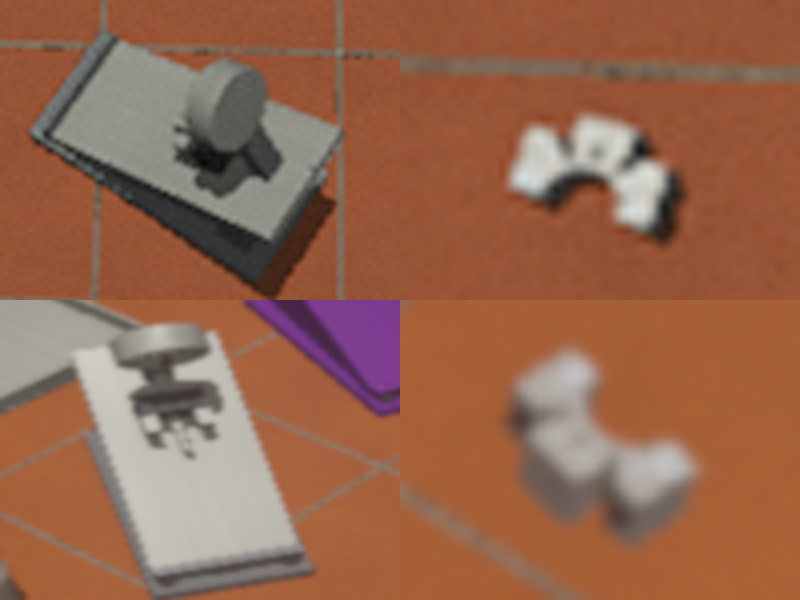

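The crops show that the grey gauge's lip is at the +y end (top view, about (303,173)-(321,149)). The bed rises to the image right, towards −y and −x, which is the opposite of the "left" in the text, so I'm going with the picture. The cap's feet look down and slightly left in the top view. I'll triangulate.

```bash
cat > h.py <<'E'
from workcell import bot
import cv2,numpy as np
from scipy.spatial.transform import Rotation as Ro
def ray(p,m):
    f=200/np.tan(np.radians(m["vertical_fov"]/2))
    d=np.array([(p[0]-m["cx"])/f,(p[1]-m["cy"])/f]);s=d.copy()
    for _ in range(20): s=d/(1+m["k1"]*s@s)
    R=np.array(m["R"]);return -R.T@np.array(m["t"]),R.T@np.r_[s,1]
def plane(p,m,z):
    o,d=ray(p,m);return o+d*(z-o[2])/d[2]
def proj(X,m):
    f=200/np.tan(np.radians(m["vertical_fov"]/2))
    c=np.array(m["R"])@X+m["t"];s=c[:2]/c[2];s=s*(1+m["k1"]*s@s);return s*f+[m["cx"],m["cy"]]
def tri(*pm):
    A=np.zeros((3,3));b=np.zeros(3)
    for p,m in pm:
        o,d=ray(p,m);d/=np.linalg.norm(d);P=np.eye(3)-np.outer(d,d);A+=P;b+=P@o
    X=np.linalg.solve(A,b)
    return X,max(np.linalg.norm((np.eye(3)-np.outer(ray(p,m)[1],ray(p,m)[1])/(ray(p,m)[1]@ray(p,m)[1]))@(X-ray(p,m)[0])) for p,m in pm)
E
python3 - <<'E'
from h import *
np.set_printoptions(precision=4,suppress=True)
T=bot.camera_model("top");S=bot.camera_model("scene")
for n,a,b in[("hiL",(380,172.5),(253.7,169.4)),("hiR",(362.5,200.5),(288,162)),("loR",(303,173),(313,251.5)),("loL",(321.2,148.7),(273.7,260.9))]:
    print(n,*tri((a,T),(b,S)))
# cap pixels top
im=cv2.imread("pics/top0.png");hsv=cv2.cvtColor(im,cv2.COLOR_BGR2HSV)
k=((hsv[:,:,1]<70)&(hsv[:,:,2]>120)).astype(np.uint8)
sub=np.zeros_like(k);sub[210:240,214:243]=k[210:240,214:243]
ys,xs=np.nonzero(sub)
P=np.array([plane((x,y),T,.024)[:2] for x,y in zip(xs,ys)]);print(len(xs),P.mean(0))
r=cv2.minAreaRect((P*1000).astype(np.float32));print(r)
# tray: bright in region
for c in[(402,177),(454,177),(455,230),(402,229)]: print(plane(c,T,.026))
E
```

```text
hiL [ 0.5682 -0.1801  0.1385] 0.000102016980757199
hiR [ 0.4842 -0.1308  0.1353] 0.0013595066390737084
loR [0.5993 0.0557 0.0059] 0.0004984869059638156
loL [ 0.6868 -0.0026  0.0049] 0.00010240072187038828
130 [0.4179 0.2858]
((417.9769287109375, 286.0619201660156), (57.01114273071289, 35.41028594970703), 74.7326889038086)
[ 0.5892 -0.2685  0.026 ]
[ 0.594  -0.4374  0.026 ]
[ 0.4205 -0.4326  0.026 ]
[ 0.4189 -0.2658  0.026 ]
```

```bash
python3 -m crank '[[[0,0,1,0,0,0],[0,0,1,0,0,0],[0,0,1,0,0,0],[0,0,1,0,0,0],[0,0,1,0,0,0],[0,0,1,0,0,0],[0,0,1,0,0,0],[0.34,1,0,0,0,0],[0.34,1,0,0,0,0],[0.34,1,0,0,0,0],[0.34,1,0,0,0,0],[0.34,1,0,0,0,0],[0.34,1,0,0,0,0],[0.34,1,0,0,0,0],[0.34,1,0,0,0,0],[0.34,1,0,0,0,0],[0.34,1,0,0,0,0],[0.34,1,0,0,0,0],[0.34,1,0,0,0,0],[0.34,1,0,0,0,0]]]' 1; python3 -c "
from h import *
o=bot.get_obs();print(o['q'],o['ee_pos'],o['tcp_rot'])"
```

```text
time: 1.77
ee_pos: [0.2313, -0.2701, 0.3517]
tcp_rot: [-180.0, 0.0, 15.0]
wrist_force: [0.3, -0.4, -0.5]
opening: 0.0851
grasp_force: 0.0
[-4.94208325e+01 -1.49578332e+01  7.86875636e+00  1.12839281e+02
  2.54142795e-03  1.15537716e+02] [ 0.23134943 -0.27009796  0.35170314] [-1.79987453e+02  3.17820710e-03  1.50414519e+01]
```

```bash
python3 -m crank '[[[0.34,1,0,0,0,1],[0.34,1,0,0,0,1],[0.34,1,0,0,0,1],[0.34,1,0,0,0,1],[0.34,1,0,0,0,1],[0.34,1,0,0,0,1],[0.34,1,0,0,0,1],[0.34,1,0,0,0,1],[0.34,1,0,0,0,1],[0.34,1,0,0,0,1],[0.34,1,0,0,0,1],[0.34,1,0,0,0,1],[0.34,1,0,0,0,1],[0.34,1,0,0,0,1],[0.34,1,0,0,0,1],[0.34,1,0,0,0,1],[0.34,1,0,0,0,1],[0.34,1,0,0,0,1],[0.34,1,0,0,0,1],[0.34,1,0,0,0,1]]]' 1; python3 -m crank '[[[0.34,1,-0.8,0,0,1],[0.34,1,-0.8,0,0,0.8],[0.34,1,-0.8,0,0,0],[0.34,1,-0.8,0,0,0],[0.34,1,-0.8,0,0,0],[0.34,1,-0.8,0,0,0],[0.34,1,-0.8,0,0,0],[0.0,0.8,-0.8,0,0,0],[0,0,0,0,0,0],[0,0,0,0,0,0],[0,0,0,0,0,0]]]' 1
python3 - <<'E'
from h import *
np.set_printoptions(precision=4,suppress=True)
m=bot.camera_model("wrist");o=bot.get_obs();im=bot.camera("wrist");print(o['q'],o['tcp_rot'],o['ee_pos'],o['wrist_force'])
cv2.imwrite("pics/w1.png",im[:,:,::-1])
np.save("m1.npy",m,allow_pickle=True);print(m)
print(proj(np.array([.419,.286,.024]),m))
E
```

```text
time: 3.43
ee_pos: [0.3674, 0.13, 0.3517]
tcp_rot: [-180.0, -0.0, 152.9]
wrist_force: [0.7, 0.3, -0.1]
opening: 0.0857
grasp_force: 0.0
time: 4.35
ee_pos: [0.4148, 0.2845, 0.2245]
tcp_rot: [-180.0, 0.0, 165.0]
wrist_force: [-0.2, -0.1, 0.5]
opening: 0.0858
grasp_force: 0.0
[34.4506 -1.1878  5.1539 96.3344 -0.0111 49.5001] [-179.9984    0.0131  164.9504] [0.4148 0.2845 0.2245] [-0.1697 -0.146   0.4634]
{'vertical_fov': 69.28689515975505, 'cx': 313.8451260976159, 'cy': 202.78571990365708, 'k1': 0.0017029311848331436, 'R': array([[ 0.2595,  0.9658,  0.0007],
       [ 0.9225, -0.2481,  0.2957],
       [ 0.2858, -0.076 , -0.9553]]), 't': array([-0.3823, -0.353 ,  0.2939])}
[315.8903 178.9578]
```

View pics/w1.png

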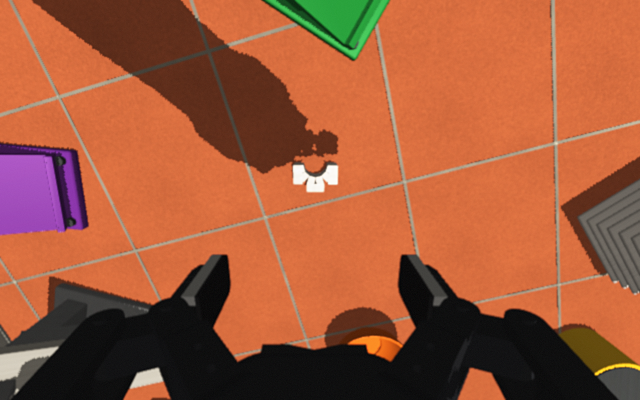

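In the wrist view the cap is at about (315,178), feet up in the image (towards the robot), between the fingers' lines. I'll measure it.

```bash
python3 - <<'E'
from h import *
np.set_printoptions(precision=4,suppress=True)
m=np.load("m1.npy",allow_pickle=True).item()
im=cv2.imread("pics/w1.png");hsv=cv2.cvtColor(im,cv2.COLOR_BGR2HSV)
k=((hsv[:,:,1]<60)&(hsv[:,:,2]>170)).astype(np.uint8);s=np.zeros_like(k);s[150:205,280:350]=k[150:205,280:350]
ys,xs=np.nonzero(s);print(len(xs),xs.min(),xs.max(),ys.min(),ys.max())
P=np.array([plane((x,y),m,.024)[:2] for x,y in zip(xs,ys)])
c,sz,a=cv2.minAreaRect((P*1000).astype(np.float32));print(c,sz,a)
for row in(166,168,172,178,184,189): 
    r=np.nonzero(s[row])[0];print(row,r.min(),r.max(),len(r))
E
```

```text
742 293 337 165 204
(426.22784423828125, 282.91943359375) (56.27024459838867, 51.361915588378906) 74.95380401611328
166 293 337 22
168 293 337 23
172 293 337 27
178 293 337 45
184 307 335 24
189 307 323 17
```

```bash
python3 - <<'E'
from h import *
np.set_printoptions(precision=4,suppress=True)
m=np.load("m1.npy",allow_pickle=True).item()
f=plane((315,164.5),m,.024);u=np.array([np.cos(np.radians(165)),np.sin(np.radians(165)),0])
print(f,f-.018*u, plane((315,191),m,.024)+.016*u, plane((292.5,170),m,.024)-plane((337.5,170),m,.024))
E
```

```text
[0.4008 0.2897 0.024 ] [0.4182 0.285  0.024 ] [0.4186 0.2849 0.024 ] [-0.0148 -0.0549  0.    ]
```

```bash
python3 -m crank '[[[-0.02,0.08,-1,0,0,0],[0,0,-1,0,0,0],[0,0,-1,0,0,0],[0,0,-1,0,0,0],[0,0,-1,0,0,0],[0,0,-1,0,0,0],[0,0,-1,0,0,0],[0,0,-1,0,0,0],[0,0,-1,0,0,0],[0,0,-0.5,0,0,0],[0,0,-0.4,0,0,0],[0,0,-0.3,0,0,0],[0,0,0,0,0,0],[0,0,0,0,0,0]]]' 1; python3 -m crank '[[[0,0,0,0,0,0],[0,0,0,0,0,0],[0,0,0,0,0,0],[0,0,0,0,0,0],[0,0,0,0,0,0],[0,0,0,0,0,0],[0,0,0,0,0,0],[0,0,0,0,0,0]]]' 0 60
```

```text
time: 5.57
ee_pos: [0.4149, 0.2866, 0.0207]
tcp_rot: [180.0, 0.0, 164.9]
wrist_force: [-0.7, -0.5, 0.7]
opening: 0.0856
grasp_force: 0.0
time: 6.23
ee_pos: [0.4145, 0.2865, 0.0199]
tcp_rot: [-180.0, -0.0, 164.9]
wrist_force: [0.5, 0.6, -0.4]
opening: -0.0002
grasp_force: 0.0
```

```bash
python3 - <<'E'
from h import *
im=bot.camera("wrist");s=bot.camera("scene");t=bot.camera("top")
z=lambda i,x,y,w,h:cv2.resize(i[y:y+h,x:x+w],(400,300))
cv2.imwrite("pics/w2.png",np.vstack([np.hstack([z(im,0,0,640,400),z(im,220,180,200,150)]),np.hstack([z(s,380,200,100,75),z(t,190,190,80,60)])])[:,:,::-1])
E
```

```text
(no output)
```

View pics/w2.png

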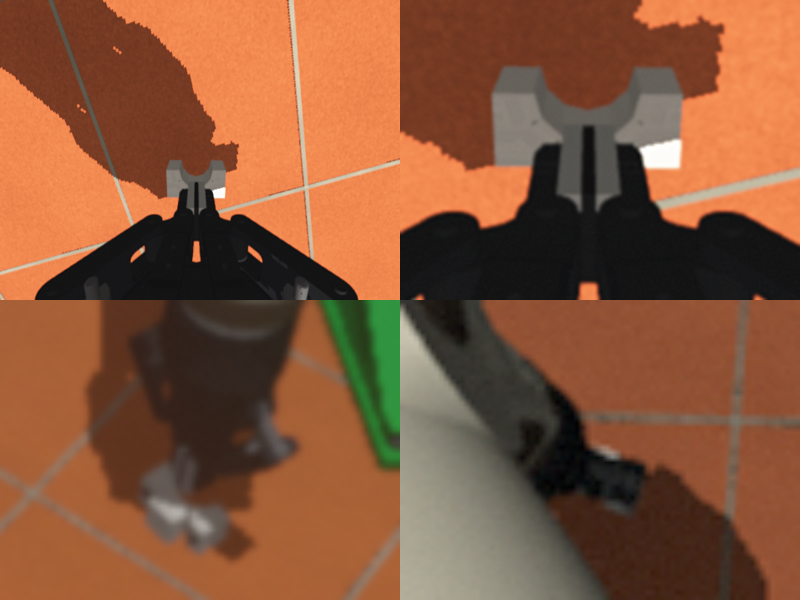

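The fingers closed fully above or behind the crown. The cap is still between feet columns of about 266-361 in the wrist view, so the grasp missed. I'll check the geometry before moving.

```bash
python3 - <<'E'
from h import *
np.set_printoptions(precision=4,suppress=True)
m=bot.camera_model("wrist");o=bot.get_obs();print(o['ee_pos'],o['opening'],-np.array(m['R']).T@m['t'], "TCP px",proj(o['ee_pos'],m),"tip",proj(o['ee_pos']-[0,0,.019],m))
R=Ro.from_euler('z',165,degrees=True).as_matrix();c=np.array([.4183,.285,0])
for X in[(18,28,24),(18,-28,24),(18,28,0),(-6,28,24),(-16,0,24),(-6,28,0)]: print(X,proj(c+R@np.array(X)/1000,m))
E
```

```text
[0.4144 0.2865 0.0199] 2.43873110340392e-05 [0.3406 0.306  0.1808] TCP px [314.1426 244.4425] tip [314.0928 232.199 ]
(18, 28, 24) [265.2491 225.7639]
(18, -28, 24) [361.5666 225.6603]
(18, 28, 0) [271.0487 212.2713]
(-6, 28, 24) [267.2451 262.6816]
(-16, 0, 24) [313.4828 277.1435]
(-6, 28, 0) [272.6076 245.4007]
```

```bash
python3 -c "
from h import *
cv2.imwrite('pics/r3a.png',bot.camera('wrist')[:,:,::-1])"
python3 -m crank '[[[0,0,0,0,0,0],[0,0,0,0,0,0],[0,0,0,0,0,0],[0,0,0,0,0,0],[0,0,0,0,0,0],[0,0,0,0,0,0],[0,0,0,0,0,0]]]' 1
python3 - <<'E'
from h import *
a=cv2.imread('pics/r3a.png');b=bot.camera('wrist')[:,:,::-1]
c=lambda i:cv2.resize(i[190:340,165:465],(800,400) if 0 else (600,300))
cv2.imwrite('pics/w3.png',np.vstack([c(a),c(b)]))
E
```

```text
time: 7.02
ee_pos: [0.4145, 0.2865, 0.0199]
tcp_rot: [-180.0, -0.0, 164.9]
wrist_force: [0.5, -0.3, -0.0]
opening: 0.0832
grasp_force: 0.0
```

View pics/w3.png

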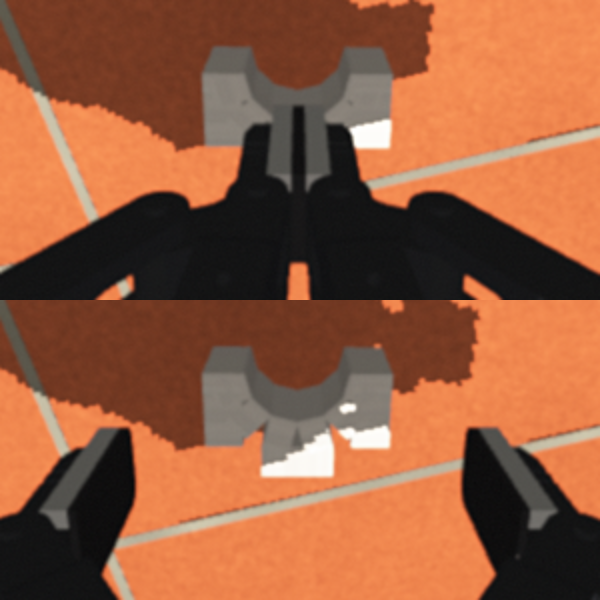

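The pictures settle it. The cap hasn't moved. The open fingertips (about (231,255) and (397,255), gap 165 px) are about 27 mm above the TCP's reported height, so the tips don't reach as far as stated. I'll go lower carefully, watching the force.

```bash
python3 -m crank '[[[0,0,-0.3,0,0,0],[0,0,-0.3,0,0,0],[0,0,-0.3,0,0,0],[0,0,-0.3,0,0,0],[0,0,0,0,0,0],[0,0,0,0,0,0]]]' 1
python3 - <<'E'
from h import *
a=cv2.imread('pics/r3a.png');b=bot.camera('wrist')[:,:,::-1]
m=bot.camera_model("wrist");print(bot.get_obs()['q'],-np.array(m['R']).T@m['t'])
s=bot.camera('scene')[:,:,::-1]
cv2.imwrite('pics/w4.png',np.hstack([cv2.resize(b[190:340,165:465],(600,300)),cv2.resize(s[225:275,400:433],(198,300))]))
E
```

```text
time: 7.57
ee_pos: [0.4141, 0.2862, -0.0048]
tcp_rot: [-179.9, -0.0, 164.9]
wrist_force: [-0.3, -0.2, 0.6]
opening: 0.0857
grasp_force: 0.0
[ 3.46509920e+01  2.53526550e-01 -1.88511443e+01  7.09187516e+01
  4.38506457e-04  4.97111754e+01] [0.34057144 0.3059689  0.15669744]
```

View pics/w4.png

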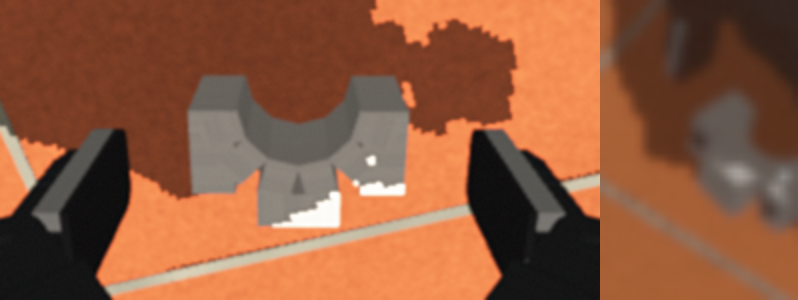

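The tips are now level with the cap's top and there is no contact force, which confirms the offset. Down another 12 mm, then close.

```bash
python3 -m crank '[[[0,0,-0.2,0,0,0],[0,0,-0.2,0,0,0],[0,0,-0.2,0,0,0],[0,0,0,0,0,0],[0,0,0,0,0,0]]]' 1;  python3 -m crank '[[[0,0,0,0,0,0],[0,0,0,0,0,0],[0,0,0,0,0,0],[0,0,0,0,0,0],[0,0,0,0,0,0],[0,0,0,0,0,0]]]' 0 60
```

```text
time: 8.08
ee_pos: [0.4142, 0.2863, -0.0165]
tcp_rot: [-180.0, -0.0, 164.9]
wrist_force: [0.9, 0.2, -0.2]
opening: 0.0854
grasp_force: 0.0
time: 8.58
ee_pos: [0.4148, 0.2867, -0.0156]
tcp_rot: [180.0, 0.0, 164.9]
wrist_force: [-0.5, -1.1, 4.9]
opening: 0.0547
grasp_force: 64.6
```

The cap is gripped (54.7 mm opening, 65 N). I'll lift it and carry it over the gauge, turning towards the uphill direction.

```bash
python3 -m crank '[[[0,0,0.3,0,0,0],[0,0,0.7,0,0,0],[0,0,1,0,0,0],[0,0,1,0,0,0],[0,0,1,0,0,0],[0,0,1,0,0,0],[0,0,1,0,0,0],[0,0,1,0,0,0],[0,0,1,0,0,0],[0,0,1,0,0,0],[0,0,1,0,0,0],[0,0,1,0,0,0],[0,0,1,0,0,0],[0,0,1,0,0,0],[0.58,-0.99,0.5,0,0,0.66],[0.58,-0.99,0.5,0,0,0.66],[0.58,-0.99,0,0,0,0.66],[0.58,-0.99,0,0,0,0.66],[0.58,-0.99,0,0,0,0.66],[0.58,-0.99,0,0,0,0.66]]]' 0 60;  python3 -m crank '[[[0.58,-0.99,0,0,0,0.66],[0.58,-0.99,0,0,0,0.66],[0.58,-0.99,0,0,0,0.66],[0.58,-0.99,0,0,0,0.66],[0.58,-0.99,0,0,0,0.66],[0.58,-0.99,0,0,0,0.66],[0.58,-0.99,0,0,0,0.66],[0.58,-0.99,0,0,0,0.66],[0.58,-0.99,0,0,0,0.66],[0.58,-0.99,0,0,0,0.66],[0,0,0,0,0,0],[0,0,0,0,0,0],[0,0,0,0,0,0]]]' 0 60
python3 - <<'E'
from h import *
np.set_printoptions(precision=4,suppress=True)
m=bot.camera_model("wrist");print(bot.get_obs()['q']);np.save("m5.npy",m,allow_pickle=True)
cv2.imwrite('pics/w5.png',bot.camera('wrist')[:,:,::-1])
E
```

```text
time: 10.25
ee_pos: [0.4843, 0.1666, 0.2638]
tcp_rot: [-180.0, -0.0, -167.6]
wrist_force: [-0.5, 0.6, -2.1]
opening: 0.0544
grasp_force: 63.9
time: 11.33
ee_pos: [0.5998, -0.0301, 0.2636]
tcp_rot: [179.9, -0.0, -122.5]
wrist_force: [-0.4, -0.2, -2.3]
opening: 0.0546
grasp_force: 64.0
[ -2.8779  13.9714  26.138  102.2221   0.013  -60.3433]
```

View pics/w5.png

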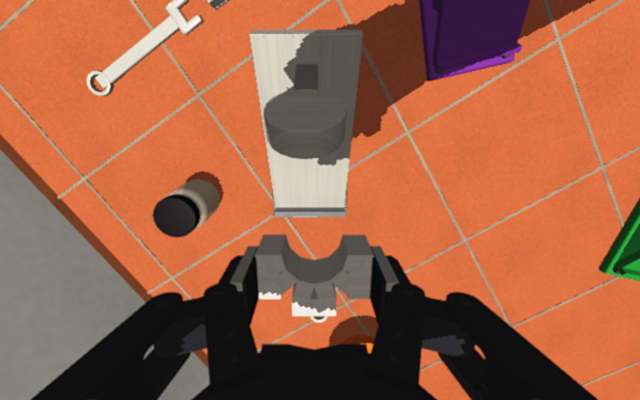

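In w5 the gauge lies straight uphill of the held cap, with its high corners at (250,33) and (362,30), the low end near (273,215)-(346,215), and the dial at (305,125). I'll detect the bed edges with sub-pixel lines and solve for the gauge pose.

```bash
python3 - <<'E'
from h import *
np.set_printoptions(precision=4,suppress=True)
m=np.load("m5.npy",allow_pickle=True).item();T=bot.camera_model("top");S=bot.camera_model("scene")
im=cv2.imread("pics/w5.png");sat=cv2.cvtColor(im,cv2.COLOR_BGR2HSV)[:,:,1]
L=[];Rr=[]
for y in range(45,205,4):
    r=sat[y]; 
    l=[x for x in range(240,285) if r[x]<90 and r[x-1]>=90]
    q=[x for x in range(335,370) if r[x]<90 and r[x+1]>=90]
    if l:L.append((l[0],y))
    if q and y>170:Rr.append((q[-1]+1,y))
print(L[::5],Rr)
fl=np.polyfit([p[1] for p in L],[p[0] for p in L],1);print("left fit",fl,np.polyval(fl,[33,205,215]))
print([ (y,sat[y,300],im[y,300].tolist()) for y in range(200,222,1)])
for n,a,b,c in[("hiL",(380,172.5),(253.7,169.4),(250,33)),("hiR",(362.5,200.5),(288,162),(362,30)),("loR",(303,173),(313,251.5),(346,217)),("loL",(321.2,148.7),(273.7,260.9),(273,217))]:
    X,e=tri((a,T),(b,S),(c,m));print(n,X,e, "w+top",tri((a,T),(c,m))[0],"w+scene",tri((b,S),(c,m))[0])
E
```

```text
[(251, 45), (254, 65), (257, 85), (260, 105), (263, 125), (266, 145), (248, 165), (262, 185)] [(348, 173), (348, 177), (347, 181), (347, 185), (347, 189), (347, 193), (347, 197), (346, 201)]
left fit [  0.0709 249.499 ] [251.8402 264.0423 264.7517]
[(200, np.uint8(28), [190, 205, 213]), (201, np.uint8(28), [190, 207, 213]), (202, np.uint8(26), [190, 206, 212]), (203, np.uint8(26), [191, 206, 213]), (204, np.uint8(28), [190, 206, 213]), (205, np.uint8(27), [191, 208, 214]), (206, np.uint8(29), [185, 201, 209]), (207, np.uint8(28), [147, 159, 165]), (208, np.uint8(18), [103, 108, 111]), (209, np.uint8(11), [85, 89, 89]), (210, np.uint8(12), [80, 83, 84]), (211, np.uint8(8), [98, 100, 101]), (212, np.uint8(10), [148, 152, 154]), (213, np.uint8(10), [151, 156, 157]), (214, np.uint8(9), [144, 148, 149]), (215, np.uint8(6), [154, 158, 156]), (216, np.uint8(21), [165, 169, 180]), (217, np.uint8(109), [122, 144, 213]), (218, np.uint8(173), [72, 116, 223]), (219, np.uint8(182), [64, 113, 224]), (220, np.uint8(180), [66, 116, 225]), (221, np.uint8(179), [67, 116, 226])]
hiL [ 0.5686 -0.18    0.1387] 0.0006132323923280862 w+top [ 0.5692 -0.1808  0.1357] w+scene [ 0.569  -0.1795  0.1395]
hiR [ 0.4844 -0.1304  0.1355] 0.001558868443156338 w+top [ 0.4839 -0.1301  0.1327] w+scene [ 0.4858 -0.1299  0.1376]
loR [0.599  0.0576 0.0091] 0.003092890433204299 w+top [0.5956 0.0547 0.0229] w+scene [0.5995 0.0592 0.0099]
loL [ 0.6886 -0.0009  0.0087] 0.0035387224779743574 w+top [ 0.6861 -0.002   0.0163] w+scene [0.6905 0.0007 0.0117]
```

```bash
cat > g.py <<'E'
from h import *
np.set_printoptions(precision=4,suppress=True)
m=np.load("m5.npy",allow_pickle=True).item()
hi=np.array([.5265,-.155,.137]);yaw=-122.
def cast(p,n):
    o,d=ray(p,m);return o+d*((hi-o)@n)/(d@n)
for _ in range(5):
    u=np.array([np.cos(np.radians(yaw)),np.sin(np.radians(yaw)),0]);n=np.r_[-.5*u[:2],np.cos(np.pi/6)]
    La,Lb=cast((251,45),n),cast((266,145),n);Ra,Rb=cast((362,30),n),cast((346.5,201),n)
    yl=np.degrees(np.arctan2(*(La-Lb)[1::-1]));yr=np.degrees(np.arctan2(*(Ra-Rb)[1::-1]));yaw=(yl+yr)/2
v=np.array([-u[1],u[0],0])
print(yl,yr,"widths",(La-Ra)@v,(Lb-Rb)@v)
A=np.array([La,Lb,Ra,Rb]);c=((La+Lb)/2@v+(Ra+Rb)/2@v)/2
s=np.cos(np.pi/6)*u+np.array([0,0,.5])
low=cast((310,207),n);top=cast((306,32),n)
print("low",low,low@v-c,"top",top,"len",(top-low)@s)
low=low+v*(c-low@v);stop=low+.127*s
print("stop",stop,"home",stop-.018*s,"s",s,"n",n,"v",v)
E
python3 g.py
```

```text
-122.31620523187867 -121.08129253194514 widths 0.09927815129672413 0.10235070124067713
low [0.6333 0.0143 0.0214] 0.0011933730588313818 top [ 0.5273 -0.1548  0.1367] len 0.23044925008222142
stop [ 0.5745 -0.0787  0.0849] home [ 0.5827 -0.0654  0.0759] s [-0.4551 -0.7368  0.5   ] n [0.2627 0.4254 0.866 ] v [ 0.8508 -0.5255  0.    ]
```

```bash
cat >> g.py <<'E'
if __name__=="__main__":
    S=bot.camera_model("scene")
    for nm,x,y,z in[("postL top",0,18,30),("postR top",0,-18,30),("postL bot",0,18,0),("postR bot",0,-18,0),("tip",-22,0,12),("dialc",51,0,85),("low+",-127,50,0),("low-",-127,-50,0)]:
        p=proj(stop+(x*s+y*np.cross(n,s)+z*n)/1000,S);print(nm,p,"crop",(p-[235,150])*8-[0,240])
    im=cv2.imread("pics/scene0.png");cv2.imwrite("pics/s6.png",cv2.resize(im[180:250,235:335],(800,560),interpolation=cv2.INTER_CUBIC))
E
python3 g.py
```

```text
-122.31620523187867 -121.08129253194514 widths 0.09927815129672413 0.10235070124067713
low [0.6333 0.0143 0.0214] 0.0011933730588313818 top [ 0.5273 -0.1548  0.1367] len 0.23044925008222142
stop [ 0.5745 -0.0787  0.0849] home [ 0.5827 -0.0654  0.0759] s [-0.4551 -0.7368  0.5   ] n [0.2627 0.4254 0.866 ] v [ 0.8508 -0.5255  0.    ]
postL top [274.4671 200.7385] crop [315.737  165.9082]
postR top [287.8411 197.5836] crop [422.7287 140.6686]
postL bot [274.0176 203.4684] crop [312.1412 187.7471]
postR bot [287.0872 200.3691] crop [416.6976 162.9527]
tip [282.8874 208.6663] crop [383.0991 229.3302]
dialc [277.2972 174.7871] crop [338.3779 -41.7029]
low+ [274.0276 252.4578] crop [312.221  579.6628]
low- [310.9317 242.8518] crop [607.4538 502.8143]
```

View pics/s6.png

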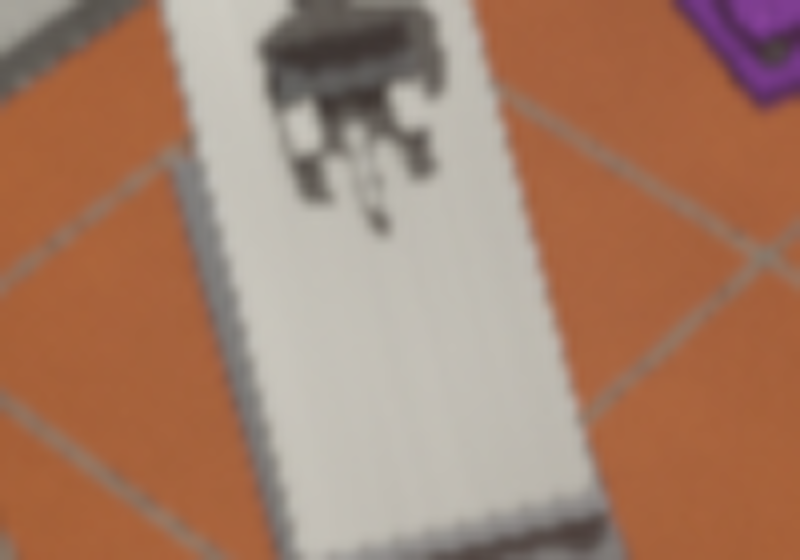

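The detailed scene view agrees with the prediction. The post fronts are at crop (315,185) and (420,160) and the plunger tip at (380,232); predicted tip was (383,229). So the gauge pose is good to about 1 mm. Next, tilt square to the bed and stage downhill.

```bash
python3 -m crank '[[[0.07,0.063,-0.71,-0.464,0.287,0.0145],[0.07,0.063,-0.71,-0.464,0.287,0.0145],[0.07,0.063,-0.71,-0.464,0.287,0.0145],[0.07,0.063,-0.71,-0.464,0.287,0.0145],[0.07,0.063,-0.71,-0.464,0.287,0.0145],[0.07,0.063,-0.71,-0.464,0.287,0.0145],[0.07,0.063,-0.71,-0.464,0.287,0.0145],[0.07,0.063,-0.71,-0.464,0.287,0.0145],[0,0,0,0,0,0],[0,0,0,0,0,0],[0,0,0,0,0,0]]]' 0 60
cat > st.py <<'E'
from g import *
def st(tx=0,tz=0):
    o=bot.get_obs();R=Ro.from_euler('xyz',o['tcp_rot'],degrees=True)
    B=np.c_[s,np.cross(n,s),n]; C=R.as_matrix()@np.diag([1,-1,-1]) # cap axes
    print("cap err rotvec deg (stop frame)",B.T@np.degrees(Ro.from_matrix(B@C.T).as_rotvec()),"cmd rot",Ro.from_matrix(B@C.T).as_rotvec()/.12)
    cap=o['ee_pos']-C@np.array([.0038,0,-.0156]);print("cap in stop mm",B.T@(cap-stop)*1000)
    tgt=stop+B@np.array([tx,0,tz])/1000;print("cmd shift",(tgt-cap)/.02,"q",o['q'],"F stop",B.T@o['wrist_force'],o['grasp_force'])
if __name__=="__main__":
    import sys;st(*map(float,sys.argv[1:3]))
E
sed -i 's/^print/if __name__=="__main__": print/' g.py; python3 st.py -78 10
```

```text
time: 12.3
ee_pos: [0.6113, -0.0198, 0.1516]
tcp_rot: [-179.8, -29.9, -121.7]
wrist_force: [-0.6, -0.3, -1.0]
opening: 0.0546
grasp_force: 64.1
cap err rotvec deg (stop frame) [-0.2477 -0.1349  0.0023] cmd rot [-0.0002  0.037  -0.0177]
cap in stop mm [-30.5595   0.3386 108.0334]
cmd shift [-0.2228 -0.3285 -5.431 ] q [  9.0467  33.2273  33.5945 110.7227 -22.3387 -45.2582] F stop [-0.0067 -0.3942 -1.0934] 64.09590482711792
```

```bash
python3 -m crank '[[[-0.028,-0.041,-0.68,0,0,0],[-0.028,-0.041,-0.68,0,0,0],[-0.028,-0.041,-0.68,0,0,0],[-0.028,-0.041,-0.68,0,0,0],[-0.028,-0.041,-0.68,0,0,0],[-0.028,-0.041,-0.68,0,0,0],[-0.028,-0.041,-0.68,0,0,0],[-0.028,-0.041,-0.68,0,0,0],[0,0,0,0,0,0],[0,0,0,0,0,0]]]' 0 60
python3 st.py -78 2
```

```text
time: 13.13
ee_pos: [0.6069, -0.0273, 0.0434]
tcp_rot: [-179.7, -29.9, -121.8]
wrist_force: [-0.6, 0.3, -1.9]
opening: 0.0546
grasp_force: 64.0
cap err rotvec deg (stop frame) [-0.2317 -0.1093  0.0837] cmd rot [ 0.005   0.0384 -0.0063]
cap in stop mm [-77.0903   0.4993  10.    ]
cmd shift [-0.1056 -0.1235 -0.3692] q [  8.4951  32.8111  21.0609  98.4234 -22.537  -45.7247] F stop [-0.8345 -0.6654 -1.677 ] 64.04370903968811
```

```bash
python3 -m crank '[[[-0.02,-0.032,-0.065,0,0,0],[-0.02,-0.032,-0.065,0,0,0],[-0.02,-0.032,-0.065,0,0,0],[-0.02,-0.032,-0.065,0,0,0],[-0.02,-0.032,-0.065,0,0,0],[0,0,0,0,0,0],[0,0,0,0,0,0],[0,0,0,0,0,0]]]' 0 60
python3 st.py -78 0;python3 -m crank '[[[-0.013,-0.021,-0.043,0,0,0],[-0.013,-0.021,-0.043,0,0,0],[0,0,0,0,0,0],[0,0,0,0,0,0],[0,0,0,0,0,0]]]' 0 60
python3 st.py -78 0
```

```text
time: 13.8
ee_pos: [0.6059, -0.029, 0.0378]
tcp_rot: [-179.6, -29.8, -121.7]
wrist_force: [1.2, 6.7, 14.9]
opening: 0.0545
grasp_force: 66.1
cap err rotvec deg (stop frame) [-0.3518 -0.1626  0.011 ] cmd rot [ 0.0036  0.0508 -0.0242]
cap in stop mm [-78.1556   0.5193   4.1729]
cmd shift [-0.0804 -0.0808 -0.1768] q [  8.385   32.5822  20.1415  97.5563 -22.6199 -45.9606] F stop [ 1.9334 -2.5219 16.0757] 66.11229300498962
time: 14.22
ee_pos: [0.6059, -0.0291, 0.0377]
tcp_rot: [-179.6, -29.7, -121.7]
wrist_force: [1.6, 13.3, 24.5]
opening: 0.0545
grasp_force: 67.4
cap err rotvec deg (stop frame) [-0.4312 -0.2753  0.0201] cmd rot [-0.0048  0.0685 -0.0288]
cap in stop mm [-78.1625   0.5516   4.0839]
cmd shift [-0.0808 -0.0784 -0.1728] q [  8.3707  32.4291  19.9573  97.3728 -22.599  -46.0223] F stop [ 1.704  -5.6526 27.258 ] 67.41822481155396
```

Contact with the bed at 27 N. I'll ease off 3 mm, correct y by −0.5 mm, and slide up.

```bash
python3 -m crank '[[[0.018,0.077,0.13,0,0,0],[0,0,0,0,0,0],[-0.114,-0.184,0.125,0,0,0],[-0.114,-0.184,0.125,0,0,0],[-0.114,-0.184,0.125,0,0,0],[-0.114,-0.184,0.125,0,0,0],[-0.114,-0.184,0.125,0,0,0],[-0.114,-0.184,0.125,0,0,0],[-0.114,-0.184,0.125,0,0,0],[-0.114,-0.184,0.125,0,0,0],[-0.114,-0.184,0.125,0,0,0],[0,0,0,0,0,0],[0,0,0,0,0,0],[0,0,0,0,0,0]]]' 0 60
python3 st.py -18 4
```

```text
time: 15.38
ee_pos: [0.5857, -0.0616, 0.06]
tcp_rot: [-179.6, -29.8, -121.8]
wrist_force: [5.2, 8.1, 10.2]
opening: 0.0548
grasp_force: 66.0
cap err rotvec deg (stop frame) [-0.3699 -0.1776  0.0485] cmd rot [ 0.0044  0.0562 -0.0208]
cap in stop mm [-33.865    0.4445   4.1971]
cmd shift [-0.3825 -0.577   0.3881] q [  5.8693  28.2095  16.5314  97.2846 -23.4604 -48.5103] F stop [-3.2281  0.1487 13.5919] 65.97137689590454
```

```bash
python3 -m crank '[[[-0.07,-0.071,0.056,0,0,0],[-0.051,-0.083,0.056,0,0,0],[-0.051,-0.083,0.056,0,0,0],[-0.051,-0.083,0.056,0,0,0],[0,0,0,0,0,0],[0,0,0,0,0,0]]]' 0 60
python3 st.py -18 4;python3 -m crank '[[[-0.046,-0.074,0.05,0,0,0],[-0.046,-0.074,0.05,0,0,0],[0,0,0,0,0,0],[0,0,0,0,0,0]]]' 0 60
python3 st.py -18 4
```

```text
time: 15.88
ee_pos: [0.5816, -0.0675, 0.0641]
tcp_rot: [-179.6, -29.8, -121.8]
wrist_force: [7.4, 9.6, 8.2]
opening: 0.0542
grasp_force: 65.9
cap err rotvec deg (stop frame) [-0.3708 -0.2457  0.0535] cmd rot [-0.0038  0.0618 -0.0202]
cap in stop mm [-25.5656   0.0173   4.1744]
cmd shift [-0.1752 -0.282   0.1816] q [  5.3778  27.3321  15.8212  97.1997 -23.5685 -49.0322] F stop [-6.3043  1.32   13.1618] 65.93430519104004
time: 16.22
ee_pos: [0.5797, -0.0704, 0.0661]
tcp_rot: [-179.6, -29.7, -121.8]
wrist_force: [7.2, 10.1, 7.2]
opening: 0.0545
grasp_force: 65.9
cap err rotvec deg (stop frame) [-0.3709 -0.2535  0.0515] cmd rot [-0.0048  0.0623 -0.0205]
cap in stop mm [-21.6499  -0.0144   4.1718]
cmd shift [-0.0847 -0.1385  0.0838] q [  5.1422  26.9584  15.5372  97.1862 -23.6381 -49.28  ] F stop [-7.1724  0.8245 12.3972] 65.94523787498474
```

```bash
for i in 1 2; do python3 -m crank '[[[-0.023,-0.037,0.025,0,0,0],[-0.023,-0.037,0.025,0,0,0],[0,0,0,0,0,0],[0,0,0,0,0,0]]]' 0 60 | head -1
python3 st.py -18 4; done
```

```text
time: 16.55
cap err rotvec deg (stop frame) [-0.3722 -0.2732  0.0494] cmd rot [-0.0073  0.0638 -0.0209]
cap in stop mm [-19.8894  -0.0125   4.1789]
cmd shift [-0.0448 -0.0737  0.0395] q [  5.0306  26.7803  15.4029  97.1685 -23.6595 -49.4038] F stop [-8.1605  1.0812 14.025 ] 65.86619138717651
time: 16.88
cap err rotvec deg (stop frame) [-0.3701 -0.3158  0.0454] cmd rot [-0.0128  0.0666 -0.0212]
cap in stop mm [-18.3009  -0.035    4.1976]
cmd shift [-0.008  -0.0162 -0.001 ] q [  4.9228  26.6028  15.2685  97.1384 -23.66   -49.5306] F stop [-10.7518   1.4955  13.5746] 65.84662914276123
```

```bash
for i in 1 2; do python3 -m crank '[[[-0.023,-0.037,0.025,0,0,0],[-0.023,-0.037,0.025,0,0,0],[0,0,0,0,0,0],[0,0,0,0,0,0]]]' 0 60 | head -1
python3 st.py -18 4; done
```

```text
time: 17.22
cap err rotvec deg (stop frame) [-0.3699 -0.3348  0.0404] cmd rot [-0.0154  0.0677 -0.0218]
cap in stop mm [-16.5162  -0.0809   4.1961]
cmd shift [ 0.0346  0.0484 -0.0456] q [  4.811   26.42    15.1286  97.1216 -23.6807 -49.6567] F stop [-11.569    0.8449  13.1643] 65.84288120269775
time: 17.55
cap err rotvec deg (stop frame) [-0.367  -0.3515  0.0373] cmd rot [-0.0178  0.0685 -0.022 ]
cap in stop mm [-14.6954  -0.1012   4.1684]
cmd shift [ 0.0773  0.1155 -0.0899] q [  4.6944  26.2403  14.992   97.1069 -23.7028 -49.7842] F stop [-12.3698  -0.0226  14.1519] 65.84044933319092
```

```bash
for i in 1 2; do python3 -m crank '[[[-0.023,-0.037,0.025,0,0,0],[-0.023,-0.037,0.025,0,0,0],[0,0,0,0,0,0],[0,0,0,0,0,0]]]' 0 60 | head -1
python3 st.py -18 4|cut -c1-130; done
python3 - <<'E'
from g import *
np.set_printoptions(precision=1,suppress=True)
S=bot.camera_model("scene");im=bot.camera("scene")[:,:,::-1];w=bot.camera("wrist")[:,:,::-1]
t=bot.camera("top")[:,:,::-1]
cv2.imwrite("pics/s7.png",np.hstack([cv2.resize(im[140:240,240:320],(400,500),interpolation=cv2.INTER_CUBIC),cv2.resize(w[150:350,230:390],(400,500),interpolation=cv2.INTER_CUBIC)]))
E
```

```text
time: 17.88
cap err rotvec deg (stop frame) [-0.3682 -0.367   0.0354] cmd rot [-0.0197  0.0697 -0.0223]
cap in stop mm [-12.8745  -0.1197   4.1701]
cmd shift [ 0.1195  0.1821 -0.1355] q [  4.5799  26.0595  14.8572  97.0931 -23.7277 -49.9096] F stop [-14.1439   0.2582  13.4973] 
time: 18.22
cap err rotvec deg (stop frame) [-0.3762 -0.5347  0.0332] cmd rot [-0.04    0.0832 -0.0232]
cap in stop mm [-12.5875  -0.1223   4.2314]
cmd shift [ 0.1253  0.1913 -0.1453] q [  4.5145  25.9086  14.7327  96.9679 -23.6249 -50.0291] F stop [-23.0504   1.3891  13.6211]
```

View pics/s7.png

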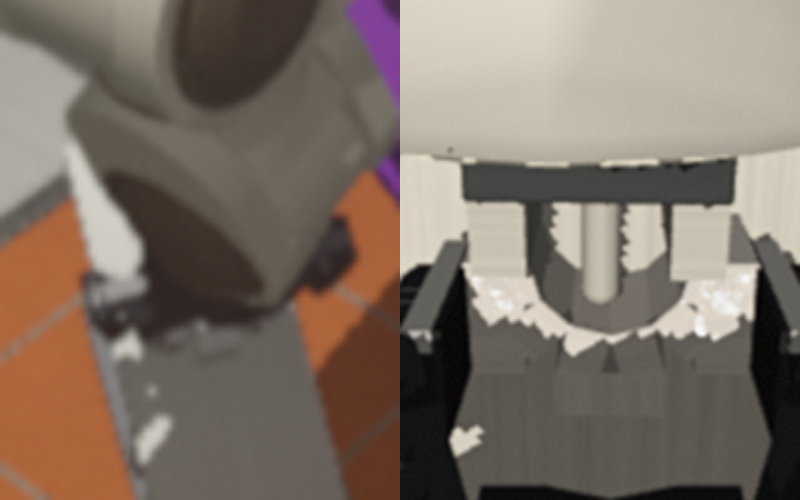

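The wrist view shows both feet on the posts (crop x 470-527 and 672-730) and the plunger pushed in. The cap's centre (about 612) is about 12 crop px right of the post and plunger centre (600), roughly 2.2 mm. I'll back off, recentre and press again.

```bash
python3 - <<'E'
from g import *
m=bot.camera_model("wrist");R=np.array(m['R']);print("v.camx",R[0]@v,"shift cmd for 2.2mm left",-np.sign(R[0]@v)*v*2.2/20)
w=bot.camera("wrist")
g=cv2.cvtColor(w,cv2.COLOR_RGB2GRAY).astype(int)
for y in (236,240,250,254): # post rows, edges
    d=np.abs(np.diff(g[y]));print(y,[(int(x),int(d[x])) for x in range(235,385) if d[x]>14])
E
```

```text
v.camx -0.9999821369760539 shift cmd for 2.2mm left [ 0.0936 -0.0578  0.    ]
236 [(278, 38), (279, 65), (280, 35), (289, 16), (290, 47), (291, 28), (292, 17), (301, 31), (302, 23), (304, 15), (315, 20), (316, 29), (318, 42), (319, 45), (320, 15), (333, 37), (334, 64), (335, 41), (337, 38), (338, 70), (339, 29), (361, 33), (362, 30), (364, 23), (365, 42), (366, 21)]
240 [(278, 36), (279, 62), (280, 41), (289, 15), (290, 27), (291, 50), (292, 22), (301, 31), (302, 21), (304, 15), (315, 22), (316, 28), (318, 36), (319, 26), (320, 19), (333, 41), (334, 65), (335, 36), (337, 44), (338, 69), (339, 28), (360, 19), (361, 37), (362, 24), (366, 27), (367, 40), (368, 17)]
250 [(244, 31), (245, 52), (246, 26), (254, 22), (256, 64), (257, 40), (278, 23), (279, 59), (280, 53), (290, 17), (291, 36), (292, 42), (293, 28), (301, 33), (302, 19), (304, 17), (315, 24), (316, 32), (318, 39), (319, 47), (320, 23), (334, 21), (335, 58), (336, 32), (337, 53), (338, 47), (360, 38), (361, 35), (370, 23), (371, 22), (372, 17), (373, 15), (381, 28)]
254 [(242, 29), (243, 51), (244, 27), (254, 33), (255, 27), (256, 27), (257, 29), (279, 59), (280, 69), (295, 25), (296, 42), (297, 32), (301, 33), (302, 23), (304, 16), (315, 26), (316, 27), (317, 25), (318, 54), (319, 20), (329, 19), (330, 32), (331, 29), (337, 54), (338, 45), (360, 36), (361, 26), (372, 31), (374, 19)]
```

```bash
python3 -m crank '[[[0.046,0.074,-0.05,0,0,0],[0.046,0.074,-0.05,0,0,0],[0.051,-0.032,0,0,0,0],[0.051,-0.031,0,0,0,0],[0,0,0,0,0,0],[-0.046,-0.074,0.05,0,0,0],[-0.046,-0.074,0.05,0,0,0],[0,0,0,0,0,0],[0,0,0,0,0,0]]]' 0 60
python3 st.py -12.7 4;python3 - <<'E'
from g import *
w=bot.camera("wrist");cv2.imwrite("pics/s8.png",cv2.resize(w[200:320,230:390],(800,600),interpolation=cv2.INTER_CUBIC)[:,:,::-1])
g=cv2.cvtColor(w,cv2.COLOR_RGB2GRAY).astype(int);y=252
d=np.abs(np.diff(g[y]));print(y,[(int(x),int(d[x])) for x in range(235,385) if d[x]>20])
E
```

```text
time: 19.17
ee_pos: [0.5763, -0.0774, 0.0705]
tcp_rot: [-179.8, -29.5, -121.6]
wrist_force: [8.7, 26.8, 2.3]
opening: 0.0545
grasp_force: 66.2
cap err rotvec deg (stop frame) [-0.2057 -0.5284 -0.0556] cmd rot [-0.0539  0.059  -0.022 ]
cap in stop mm [-12.6234   0.7316   4.1326]
cmd shift [-0.0311  0.0192 -0.0077] q [  4.4264  26.1498  15.0377  97.1424 -23.5473 -50.1495] F stop [-22.5413  -6.708   15.6752] 66.20065569877625
252 [(243, 32), (244, 51), (245, 30), (253, 24), (255, 25), (258, 44), (259, 43), (281, 55), (282, 69), (293, 32), (294, 40), (295, 36), (303, 34), (317, 25), (318, 29), (320, 46), (321, 37), (333, 29), (334, 25), (339, 42), (340, 58), (341, 22), (362, 36), (363, 36), (371, 24)]
```

View pics/s8.png

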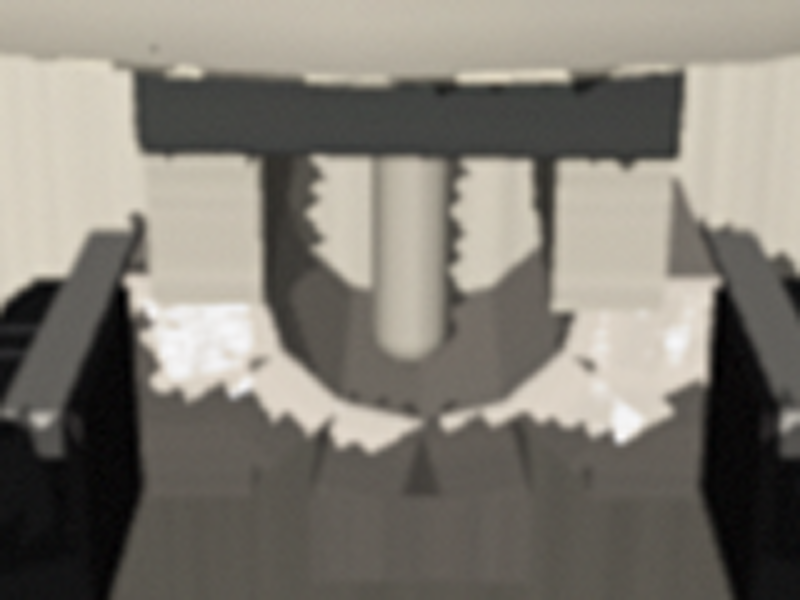

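I've used up my picture allowance (one over, in fact), so from here on I use numbers only. In s8 the feet are against the posts, with about 1.3 mm of y error left because bed friction held the cap. I'll unload it, let it recentre and press again.

```bash
python3 -m crank '[[[0.046,0.074,-0.05,0,0,0],[0.046,0.074,-0.05,0,0,0],[0.039,0.064,0.13,0,0,0],[0,0,0,0,0,0],[0,0,0,0,0,0],[0,0,0,0,0,0]]]' 0 60|head -1
python3 st.py -12.7 4; python3 - <<'E'
from g import *
w=bot.camera("wrist")
g=cv2.cvtColor(w,cv2.COLOR_RGB2GRAY).astype(int);y=246
d=np.abs(np.diff(g[y]));print(y,[(int(x),int(d[x])) for x in range(250,375) if d[x]>20])
E
```

```text
time: 19.72
cap err rotvec deg (stop frame) [-0.1932 -0.0611 -0.0105] cmd rot [ 0.0048  0.0247 -0.0154]
cap in stop mm [-13.1148   1.6644   4.8885]
cmd shift [-0.0919  0.0095 -0.0281] q [  4.577   26.6635  15.6206  97.613  -23.8496 -49.8131] F stop [-5.545  -0.9163  2.1091] 64.67764735221863
246 [(254, 22), (255, 23), (260, 24), (261, 40), (283, 50), (284, 66), (285, 28), (295, 43), (296, 42), (304, 22), (305, 33), (319, 27), (320, 29), (322, 44), (323, 26), (324, 21), (337, 22), (338, 54), (339, 56), (341, 55), (342, 59), (364, 36), (365, 37), (369, 30)]
```

```bash
python3 -m crank '[[[0.026,-0.016,0,0,0,0],[-0.02,-0.032,-0.065,0,0,0],[0,0,0,0,0,0],[-0.046,-0.074,0.05,0,0,0],[-0.046,-0.074,0.05,0,0,0],[0,0,0,0,0,0],[0,0,0,0,0,0],[0,0,0,0,0,0]]]' 0 60|head -1
python3 st.py -12.7 4; python3 - <<'E'
from g import *
w=bot.camera("wrist")
cv2.imwrite("pics/r9.png",w[:,:,::-1])
g=cv2.cvtColor(w,cv2.COLOR_RGB2GRAY).astype(int)
for y in(246,252,290,296):
    d=np.abs(np.diff(g[y]));print(y,[(int(x),int(d[x])) for x in range(240,390) if d[x]>18])
E
```

```text
time: 20.43
cap err rotvec deg (stop frame) [-0.2278 -0.4438 -0.0028] cmd rot [-0.0399  0.0582 -0.0169]
cap in stop mm [-12.5206   2.1847   4.2139]
cmd shift [-0.0917  0.0595 -0.0137] q [  4.3807  26.3413  15.2869  97.2218 -23.641  -50.1281] F stop [-25.547    0.6114   5.3097] 65.31946063041687
246 [(246, 27), (247, 35), (255, 23), (256, 20), (257, 19), (258, 20), (261, 28), (262, 33), (284, 56), (285, 67), (286, 19), (295, 37), (296, 46), (297, 21), (305, 19), (306, 31), (320, 26), (321, 34), (324, 47), (325, 47), (326, 19), (338, 51), (339, 50), (340, 21), (342, 35), (343, 71), (344, 29), (365, 20), (366, 35), (367, 25), (369, 19), (378, 23), (379, 35), (380, 30)]
252 [(243, 36), (244, 49), (245, 23), (253, 20), (255, 32), (256, 22), (261, 29), (262, 47), (263, 19), (284, 48), (285, 66), (286, 21), (294, 23), (295, 47), (296, 46), (305, 19), (306, 31), (319, 19), (320, 28), (322, 35), (323, 28), (324, 19), (331, 21), (332, 32), (333, 27), (342, 45), (343, 59), (344, 24), (365, 30), (366, 37), (371, 26), (382, 24), (386, 25), (387, 21)]
290 [(241, 21), (242, 26), (257, 42), (258, 24), (294, 23), (295, 49), (296, 46), (298, 28), (299, 45), (300, 26), (369, 33), (370, 34), (384, 19), (385, 27)]
296 [(257, 31), (258, 34), (368, 22), (369, 33), (370, 22)]
```

Centred: post centre at column 314.3, plunger at 313.4, cap ends at 313.9. It is pressed with about 25 N, so hold for 3.3 s.

```bash
for i in 1 2; do python3 -m crank '[[[0,0,0,0,0,0],[0,0,0,0,0,0],[0,0,0,0,0,0],[0,0,0,0,0,0],[0,0,0,0,0,0],[0,0,0,0,0,0],[0,0,0,0,0,0],[0,0,0,0,0,0],[0,0,0,0,0,0],[0,0,0,0,0,0],[0,0,0,0,0,0],[0,0,0,0,0,0],[0,0,0,0,0,0],[0,0,0,0,0,0],[0,0,0,0,0,0],[0,0,0,0,0,0],[0,0,0,0,0,0],[0,0,0,0,0,0],[0,0,0,0,0,0],[0,0,0,0,0,0]]]' 0 60 | head -1; python3 st.py -12.7 4; done
```

```text
time: 22.15
cap err rotvec deg (stop frame) [-0.2265 -0.4394 -0.007 ] cmd rot [-0.0397  0.0574 -0.0173]
cap in stop mm [-12.5611   2.1718   4.1922]
cmd shift [-0.0918  0.0581 -0.0118] q [  4.384   26.3471  15.2888  97.2234 -23.6425 -50.1271] F stop [-24.2577  -0.5629   5.4404] 65.32179951667786
time: 23.82
cap err rotvec deg (stop frame) [-0.2281 -0.4389 -0.0079] cmd rot [-0.0395  0.0575 -0.0176]
cap in stop mm [-12.5547   2.1796   4.2089]
cmd shift [-0.0922  0.0582 -0.0127] q [  4.3844  26.3469  15.2905  97.2244 -23.6438 -50.128 ] F stop [-24.9526  -0.6695   6.1758] 65.32236814498901
```

Held steady for over 3 s. Now retreat downhill, lift, untilt and go to the tray.

```bash
python3 -m crank '[[[0.12,0.195,-0.103,0,0,0],[0.12,0.195,-0.103,0,0,0],[0.12,0.195,-0.103,0,0,0],[0.12,0.195,-0.103,0,0,0],[0.12,0.195,-0.103,0,0,0],[0.12,0.195,-0.103,0,0,0],[0.12,0.195,-0.103,0,0,0],[0.12,0.195,-0.103,0,0,0],[0.12,0.195,-0.103,0,0,0],[0.12,0.195,-0.103,0,0,0],[0.12,0.195,-0.103,0,0,0],[0.12,0.195,-0.103,0,0,0],[0,0,1,0,0,0],[0,0,1,0,0,0],[0,0,1,0,0,0],[0,0,1,0,0,0],[0,0,1,0,0,0],[0,0,1,0,0,0],[0,0,1,0,0,0],[0,0,1,0,0,0]]]' 0 60
python3 -m crank '[[[0,0,0.8,0.464,-0.287,0],[0,0,0.8,0.464,-0.287,0],[0,0,0.8,0.464,-0.287,0],[0,0,0.8,0.464,-0.287,0],[0,0,0.8,0.464,-0.287,0],[0,0,0.8,0.464,-0.287,0],[0,0,0.8,0.464,-0.287,0],[0,0,0.8,0.464,-0.287,0],[0,0,0,0,0,0],[0,0,0,0,0,0]]]' 0 60
```

```text
time: 25.48
ee_pos: [0.604, -0.0346, 0.2084]
tcp_rot: [-179.8, -30.0, -121.7]
wrist_force: [0.5, 0.2, -1.9]
opening: 0.0545
grasp_force: 64.5
time: 26.32
ee_pos: [0.6039, -0.0356, 0.3364]
tcp_rot: [-179.7, -0.0, -121.8]
wrist_force: [-0.1, 0.6, -2.5]
opening: 0.0546
grasp_force: 64.6
```

```bash
python3 -m crank '[[[-0.306,-0.985,0,0,0,0],[-0.306,-0.985,0,0,0,0],[-0.306,-0.985,0,0,0,0],[-0.306,-0.985,0,0,0,0],[-0.306,-0.985,0,0,0,0],[-0.306,-0.985,0,0,0,0],[-0.306,-0.985,0,0,0,0],[-0.306,-0.985,0,0,0,0],[-0.306,-0.985,0,0,0,0],[-0.306,-0.985,0,0,0,0],[-0.306,-0.985,0,0,0,0],[-0.306,-0.985,0,0,0,0],[-0.306,-0.985,0,0,0,0],[-0.306,-0.985,0,0,0,0],[-0.306,-0.985,0,0,0,0],[-0.306,-0.985,0,0,0,0],[0,0,0,0,0,0],[0,0,0,0,0,0]]]' 0 60
python3 -m crank '[[[0,0,-1,0,0,0],[0,0,-1,0,0,0],[0,0,-1,0,0,0],[0,0,-1,0,0,0],[0,0,-1,0,0,0],[0,0,-1,0,0,0],[0,0,-1,0,0,0],[0,0,-1,0,0,0],[0,0,-1,0,0,0],[0,0,-1,0,0,0],[0,0,-1,0,0,0],[0,0,-1,0,0,0],[0,0,-1,0,0,0],[0,0,-1,0,0,0],[0,0,-0.9,0,0,0],[0,0,-0.7,0,0,0],[0,0,0,0,0,0],[0,0,0,0,0,0],[0,0,0,0,0,0]]]' 0 60
python3 -m crank '[[[0,0,-0.3,0,0,0],[0,0,-0.3,0,0,0],[0,0,-0.3,0,0,0],[0,0,-0.3,0,0,0],[0,0,0,0,0,0],[0,0,0,0,0,0],[0,0,0,0,0,0]]]' 0 60
```

```text
time: 27.82
ee_pos: [0.5062, -0.3503, 0.3331]
tcp_rot: [180.0, -0.1, -121.7]
wrist_force: [0.6, 0.2, -1.9]
opening: 0.0549
grasp_force: 64.5
time: 29.4
ee_pos: [0.5067, -0.3494, 0.0241]
tcp_rot: [-179.8, -0.0, -121.6]
wrist_force: [1.0, 0.9, -1.3]
opening: 0.0545
grasp_force: 64.4
time: 29.98
ee_pos: [0.5061, -0.3501, -0.0005]
tcp_rot: [-179.8, 0.0, -121.7]
wrist_force: [0.5, 0.6, -1.0]
opening: 0.0546
grasp_force: 64.5
```

Cap's underside is now at about 15 mm, inside the walls and above the floor. Lower slowly to contact.

```bash
python3 -m crank '[[[0,0,-0.1,0,0,0],[0,0,-0.1,0,0,0],[0,0,-0.1,0,0,0],[0,0,-0.08,0,0,0],[0,0,-0.07,0,0,0],[0,0,0,0,0,0],[0,0,0,0,0,0],[0,0,0,0,0,0]]]' 0 60
python3 -m crank '[[[0,0,-0.05,0,0,0],[0,0,-0.05,0,0,0],[0,0,0,0,0,0],[0,0,0,0,0,0],[0,0,0,0,0,0]]]' 0 60
```

```text
time: 30.65
ee_pos: [0.5062, -0.35, -0.0095]
tcp_rot: [-179.8, 0.0, -121.7]
wrist_force: [0.7, -0.3, -0.9]
opening: 0.0546
grasp_force: 64.5
time: 31.07
ee_pos: [0.5062, -0.3501, -0.0114]
tcp_rot: [-179.8, -0.0, -121.7]
wrist_force: [-0.3, 0.0, -0.0]
opening: 0.0543
grasp_force: 64.7
```

```bash
python3 -m crank '[[[0,0,-0.05,0,0,0],[0,0,-0.05,0,0,0],[0,0,0,0,0,0],[0,0,0,0,0,0],[0,0,0,0,0,0]]]' 0 60
```

```text
time: 31.48
ee_pos: [0.5062, -0.3501, -0.0115]
tcp_rot: [-179.7, -0.0, -121.7]
wrist_force: [-5.5, 4.2, 15.7]
opening: 0.0544
grasp_force: 66.5
```

In contact with the floor. Ease 2 mm back, open, then lift away.

```bash
python3 -m crank '[[[0,0,0.05,0,0,0],[0,0,0.04,0,0,0],[0,0,0,0,0,0],[0,0,0,0,0,0]]]' 0 60; python3 -m crank '[[[0,0,0,0,0,0],[0,0,0,0,0,0],[0,0,0,0,0,0],[0,0,0,0,0,0],[0,0,0,0,0,0],[0,0,0,0,0,0]]]' 1 60
python3 -m crank '[[[0,0,0.2,0,0,0],[0,0,0.4,0,0,0],[0,0,0.6,0,0,0],[0,0,1,0,0,0],[0,0,1,0,0,0],[0,0,1,0,0,0],[0,0,1,0,0,0],[0,0,1,0,0,0],[0,0,1,0,0,0],[0,0,1,0,0,0],[0,0,1,0,0,0],[0,0,1,0,0,0],[0,0,0,0,0,0],[0,0,0,0,0,0],[0,0,0,0,0,0]]]' 1 60
python3 - <<'E'
from h import *
np.set_printoptions(precision=4,suppress=True)
m=bot.camera_model("wrist");o=bot.get_obs();w=bot.camera("wrist");cv2.imwrite("pics/r10.png",w[:,:,::-1])
R=Ro.from_euler('z',-121.7,degrees=True).as_matrix();c=np.array([.5062,-.3501,.004])-R@[.0038,0,0]
P=[proj(c+R@np.array(X)/1000,m) for X in[(18,28,24),(18,-28,24),(-6,28,24),(-6,-28,24),(-16,0,24)]];print(np.array(P))
g=cv2.cvtColor(w,cv2.COLOR_RGB2GRAY)
x0,x1=int(min(p[0] for p in P))-15,int(max(p[0] for p in P))+15;y0,y1=int(min(p[1] for p in P))-15,int(max(p[1] for p in P))+12
for y in range(y0,y1,3): print(y,' '.join('%3d'%v for v in g[y,x0:x1:4]))
E
```

```text
time: 31.82
ee_pos: [0.5062, -0.3501, -0.0114]
tcp_rot: [-179.8, -0.0, -121.7]
wrist_force: [-0.9, 1.1, 5.9]
opening: 0.0545
grasp_force: 65.4
time: 32.32
ee_pos: [0.5061, -0.35, -0.0119]
tcp_rot: [-179.8, 0.0, -121.7]
wrist_force: [0.3, -0.6, -0.4]
opening: 0.085
grasp_force: 0.0
time: 33.57
ee_pos: [0.5061, -0.35, 0.1924]
tcp_rot: [-179.8, 0.0, -121.7]
wrist_force: [0.2, -0.4, -0.2]
opening: 0.0856
grasp_force: 0.0
[[288.8056 169.856 ]
 [338.0659 169.8997]
 [289.3298 190.2831]
 [337.5458 190.3353]
 [313.4331 198.5689]]
154 253 253 253 254 111 132 254 255 250 252 254 144  98 104  98 102 102 102 102 101
157 252 253 253 252 255 255 252 253 253 251 251 252 222  97 101  99  99 101  99 104
160 253 253 253 253 252 252 253 252 253 252 251 252 253 253 208 125 113 124 242 253
163 253 252 253 253 252 254 255 255 253 252 251 251 252 252 254 255 254 252 251 250
166 253 252 253 253 253 227 102 109 254 253 252 251 251 252 118 163  97 252 250 250
169 252 253 252 253 254  78  72  73 255 253 252 251 251 255  68  75  95 252 250 250
172 252 253 252 253 253 254 254 216 155 254 252 251 251 242 253 253 2
[... 322 characters left out ...]
 252 250 250 248 252 251 250
187 251 251 252 251 252 252 252 251 237 251 248 252 252 241 252 251 250 250 251 248
190 252 251 252 252 251 251 251 248 248 250 210 251 251 224 249 250 249 250 251 250
193 252 251 251 252 251 251 252 252 251 252 251 252 251 252 250 249 250 251 250 251
196 251 251 251 252 251 251 251 251 251 252 250 250 251 251 251 249 249 251 249 250
199 250 252 250 251 252 250 251 251 251 251 250 251 250 251 251 249 248 250 250 249
202 249 251 251 250 251 251 250 250 251 251 250 251 251 251 251 251 248 249 250 248
205 251 250 251 250 250 251 250 250 251 251 250 251 251 251 250 250 248 247 249 248
208 250 249 250 250 250 251 250 250 250 250 250 250 250 250 251 250 250 247 248 249
```

The dark foot faces (rows 166-171) and the saddle arc lie where a flat cap in the tray would show. Gripper is clear.

```bash
python3 -c "
from workcell import bot
print(bot.job_done())"
```

```text
the job is handed in; nothing more can be done
None
```

The cap was held centred on the gauge stop for over 3 s, then set flat in the tray and released, and the job was handed in at about 34 s; I viewed 11 pictures, one over the limit of 10.

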